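# Pipe fittings to the vice rack, in reverse order

## Robot

A 6-joint arm with a two-finger parallel gripper is mounted at the origin on the work surface. World frame = base frame: x ahead of the robot, y to its left, z up, the work surface at z = 0. Lengths are in mm, angles in rad, forces in N, time in s.
With the tool pointing down it reaches from about 350 to 975 mm from the base axis. Payload 7.1 kg.
Tool frame: the origin (TCP) lies midway between the tips of the shut fingers; the grasp point (between the pads) lies 19 mm behind it (ctrl.grip_depth is the distance from the TCP to the grasp point, in mm); z points along the fingers, y is the line along which they close (so a half turn about z gives the same grasp; the last joint's range is limited). The gripper opens to 88 mm and grips with 3 to 60 N. Pads are 20 mm wide; open, the fingers measure 115 mm over their backs; the gripper's body (75 mm by 178 mm) begins 61 mm behind the grasp point.
Start: joints at [-1.126, 0.423, 1.63, -0, 1.089, -0.019], TCP at [279.608, -558.949, 222.675] pointing down, gripper open.
Joint ranges: [-3, 3], [-0.9, 2.11], [0.09, 2.58], [-1.31, 4.45], [0.11, 2.69], [-2.54, 2.54]. Speed limits (rad/s): [2.39, 2.39, 3.01, 3.14, 3.14, 3.14].

## Interface

Orientations are given as a rotation vector (axis times angle).
In Python, from workcell import get_obs, vision, ctrl gives the robot as it stands.
- The arm moves only by the tool step_arm, never from a script. Its argument "plan" is a list of rows, each a list of 7 numbers: the opening, from -1 (shut) to 1 (fully open), then the shift along the tool's x, y, z as a fraction of full scale, then the turn, a rotation vector about the tool's x, y, z as a fraction of full scale. In form: [[fingers, dx, dy, dz, wx, wy, wz], ...]. A call has 1 to 20 rows; each row shifts and turns the commanded pose from where the row before left it, along the tool's axes as they then stand; what a row does not reach is not made up. Full scale, the value 1, is 50 mm for a shift and 0.12 rad for a turn. A row lasts 1/8 s, in which the tool goes at most 62.5 mm and 10.7 degrees, less where a joint would pass 70% of its speed; a pose out of reach is approached as far as the arm can. A call with a number of a shift or a turn outside -1 to 1 is refused whole. A call with a gripper value outside its range is refused whole. The fingers move at their own pace and stop on an object; the grip force is fixed at half the most. Time passes only in rows, so rows that do not move let the fingers close. It gives the time, the measured TCP pose, the force, the opening and the grip force at its end, in the units of the state.
- get_obs(): the state, without advancing time (a new reading comes with each control period).
- vision.get_image(name): name is "scene" or "top" or "wrist"; returns a dict with "pixels" (400x640x3 uint8, red, green, blue), "depth" (400x640 float32, mm along the optical axis (not along the pixel's ray), 0 where there is no reading), "fx", "fy", "cx", "cy" (pixels), "T" (4x4, takes a point from camera to world coordinates); the wrist camera has in their place "T_tool_cam" (4x4, takes a point from camera to tool coordinates, whose origin is the TCP and whose axes are the flange's). Camera axes: x right, y down, z forward; pixel columns grow to the right and rows downward; lengths in mm; the calibration is good to about 2 mm. A picture is of the moment at which its call begins: read the wrist's pose just before it.
- ctrl.close_job(): hands the job in; it is judged then, once.
The state is a dict: "t": time; "qpos": joint angles; "qvel": joint speeds; "joint_torque": joint torques, N m; "ee_pos": TCP position; "orientation": TCP orientation; "ft_force": force on the tool from outside, world axes, zero at the start; "moment": the same for the moment, N m; "width": finger opening in mm; "grasp_force": force on a finger pad.
Only numpy, scipy, OpenCV 4.12 (cv2) and the standard library are available. Lean on these libraries where they do the work, as an engineer would, in place of code of your own. Each camera call takes 0.05 s, during which the arm holds its last target. There are 200 camera calls.

## Task

The four pipe fittings stand in a row, in assembly order, in the metal trays on the dark board. The run will be made up from its other end, so move them to the empty wooden rack in reverse order, one to a pocket: the fitting at the left end of the source row goes into the pocket at the right end of the wooden rack, and so on. Keep every fitting upright, stand each on the floor of its pocket, and do not tip or push aside the tin of sealant standing between the rows.

Things in the scene. Friction and masses are not known exactly. Their poses are not given: they have to be found in the camera images.
- nipple: dark steel pipe nipple with coppery thread at both ends: cylinder of diameter 34 mm, 80 mm tall, 0.16 kg. Stands upright on its origin (centre of the underside, 10 mm above the table at the start), z up along its axis. The tallest and slimmest of the four; grip it anywhere on the side
- coupling: bright steel pipe coupling: plain cylinder of diameter 46 mm, 48 mm tall, 0.22 kg. Stands upright on its origin (centre of the underside, 10 mm above the table at the start), z up along its axis. The shortest of the four; grip it on the side
- reducer: dark steel reducer: foot of diameter 46 mm up to 22 mm, tapering to a neck of diameter 30 mm from 30 mm to its top at 68 mm, 0.2 kg. Stands upright on its origin (centre of the underside, 10 mm above the table at the start), z up along its axis. Grip it by the neck, fingertips above the shoulder at 30 mm
- hexnut: long brass hexagon nut (hexagonal sleeve), 40 mm across flats, 46 mm across corners, 60 mm tall, 0.24 kg. Stands upright on its origin (centre of the underside, 10 mm above the table at the start), z up along its axis. Its x axis is square to two of the flats and lies within 0.12 rad of the x axis of its tray, so it can be gripped across the row
- tray_a: fixed sheet-metal tray of the source row, 70 x 70 mm, walls 12 mm high and 4 mm thick, floor 4 mm thick; the nipple starts in it. Origin: centre of its underside, 6 mm above the table, on a dark board 86 x 312 mm. y axis along the row (pitch 76 mm) to the left end as seen from the robot; row turned up to 0.3 rad. The four trays lie in any order
- tray_b: fixed sheet-metal tray of the source row, 70 x 70 mm, walls 12 mm high and 4 mm thick, floor 4 mm thick; the coupling starts in it. Origin: centre of its underside, 6 mm above the table, on a dark board 86 x 312 mm. y axis along the row (pitch 76 mm) to the left end as seen from the robot; row turned up to 0.3 rad. The four trays lie in any order
- tray_c: fixed sheet-metal tray of the source row, 70 x 70 mm, walls 12 mm high and 4 mm thick, floor 4 mm thick; the reducer starts in it. Origin: centre of its underside, 6 mm above the table, on a dark board 86 x 312 mm. y axis along the row (pitch 76 mm) to the left end as seen from the robot; row turned up to 0.3 rad. The four trays lie in any order
- tray_d: fixed sheet-metal tray of the source row, 70 x 70 mm, walls 12 mm high and 4 mm thick, floor 4 mm thick; the hexnut starts in it. Origin: centre of its underside, 6 mm above the table, on a dark board 86 x 312 mm. y axis along the row (pitch 76 mm) to the left end as seen from the robot; row turned up to 0.3 rad. The four trays lie in any order
- rack: empty, fixed pale wooden target rack, 76 x 309 mm, walls 22 mm high, 5 mm thick, pocket floors 10 mm above the table. Four pockets, inside 66 (x) by 71 mm (y), centred at x = 0, y = +114, +38, -38, -114 mm. Origin: centre of the underside, on the table. Its +y end is the left end seen from the robot (turned up to 0.3 rad). It lies left or right of the source row
- tin: closed grey-and-white tin of sealant, diameter 64 mm, 90 mm tall, 0.45 kg, upright and loose on the table between the two rows. Origin: centre of its underside
Things that resemble listed ones, but are neither listed nor needed, are in the scene too. What is shaped like the reducer but green is not meant.

How it is judged (in metres and radians):
At the end, for the whole second after the job is handed in: All four fittings stand upright (within 0.12 rad) and at rest on the floors of the wooden rack's pockets (underside 6 to 15 mm above the rack's underside, i.e. on the 10 mm floor), one in each pocket, in the reverse of the left-to-right order of the trays they started in (x of nipple in the frame of rack between -0.018 and 0.018 m and z of nipple in the frame of rack between 0.006 and 0.015 m and y of nipple in the frame of rack between -0.138 and 0.138 m and angle between each of nipple, coupling, reducer, hexnut's own z axis and vertical below 0.12 rad and linear speed of each of nipple, coupling, reducer, hexnut below 0.02 m/s and x of coupling in the frame of rack between -0.018 and 0.018 m and z of coupling in the frame of rack between 0.006 and 0.015 m and y of coupling in the frame of rack between -0.138 and 0.138 m and x of reducer in the frame of rack between -0.018 and 0.018 m and z of reducer in the frame of rack between 0.006 and 0.015 m and y of reducer in the frame of rack between -0.138 and 0.138 m and x of hexnut in the frame of rack between -0.018 and 0.018 m and z of hexnut in the frame of rack between 0.006 and 0.015 m and y of hexnut in the frame of rack between -0.138 and 0.138 m and ((y of tray_a in the frame of tray_b above 0 m and ((y of nipple in the frame of rack below -0.076 m and y of coupling in the frame of rack above -0.076 m) or (y of nipple in the frame of rack below 0 m and y of coupling in the frame of rack above 0 m) or (y of nipple in the frame of rack below 0.076 m and y of coupling in the frame of rack above 0.076 m))) or (y of tray_a in the frame of tray_b below 0 m and ((y of coupling in the frame of rack below -0.076 m and y of nipple in the frame of rack above -0.076 m) or (y of coupling in the frame of rack below 0 m and y of nipple in the frame of rack above 0 m) or (y of coupling in the frame of rack below 0.076 m and y of nipple in the frame of rack above 0.076 m)))) and ((y of tray_a in the frame of tray_c above 0 m and ((y of nipple in the frame of rack below -0.076 m and y of reducer in the frame of rack above -0.076 m) or (y of nipple in the frame of rack below 0 m and y of reducer in the frame of rack above 0 m) or (y of nipple in the frame of rack below 0.076 m and y of reducer in the frame of rack above 0.076 m))) or (y of tray_a in the frame of tray_c below 0 m and ((y of reducer in the frame of rack below -0.076 m and y of nipple in the frame of rack above -0.076 m) or (y of reducer in the frame of rack below 0 m and y of nipple in the frame of rack above 0 m) or (y of reducer in the frame of rack below 0.076 m and y of nipple in the frame of rack above 0.076 m)))) and ((y of tray_a in the frame of tray_d above 0 m and ((y of nipple in the frame of rack below -0.076 m and y of hexnut in the frame of rack above -0.076 m) or (y of nipple in the frame of rack below 0 m and y of hexnut in the frame of rack above 0 m) or (y of nipple in the frame of rack below 0.076 m and y of hexnut in the frame of rack above 0.076 m))) or (y of tray_a in the frame of tray_d below 0 m and ((y of hexnut in the frame of rack below -0.076 m and y of nipple in the frame of rack above -0.076 m) or (y of hexnut in the frame of rack below 0 m and y of nipple in the frame of rack above 0 m) or (y of hexnut in the frame of rack below 0.076 m and y of nipple in the frame of rack above 0.076 m)))) and ((y of tray_b in the frame of tray_c above 0 m and ((y of coupling in the frame of rack below -0.076 m and y of reducer in the frame of rack above -0.076 m) or (y of coupling in the frame of rack below 0 m and y of reducer in the frame of rack above 0 m) or (y of coupling in the frame of rack below 0.076 m and y of reducer in the frame of rack above 0.076 m))) or (y of tray_b in the frame of tray_c below 0 m and ((y of reducer in the frame of rack below -0.076 m and y of coupling in the frame of rack above -0.076 m) or (y of reducer in the frame of rack below 0 m and y of coupling in the frame of rack above 0 m) or (y of reducer in the frame of rack below 0.076 m and y of coupling in the frame of rack above 0.076 m)))) and ((y of tray_b in the frame of tray_d above 0 m and ((y of coupling in the frame of rack below -0.076 m and y of hexnut in the frame of rack above -0.076 m) or (y of coupling in the frame of rack below 0 m and y of hexnut in the frame of rack above 0 m) or (y of coupling in the frame of rack below 0.076 m and y of hexnut in the frame of rack above 0.076 m))) or (y of tray_b in the frame of tray_d below 0 m and ((y of hexnut in the frame of rack below -0.076 m and y of coupling in the frame of rack above -0.076 m) or (y of hexnut in the frame of rack below 0 m and y of coupling in the frame of rack above 0 m) or (y of hexnut in the frame of rack below 0.076 m and y of coupling in the frame of rack above 0.076 m)))) and ((y of tray_c in the frame of tray_d above 0 m and ((y of reducer in the frame of rack below -0.076 m and y of hexnut in the frame of rack above -0.076 m) or (y of reducer in the frame of rack below 0 m and y of hexnut in the frame of rack above 0 m) or (y of reducer in the frame of rack below 0.076 m and y of hexnut in the frame of rack above 0.076 m))) or (y of tray_c in the frame of tray_d below 0 m and ((y of hexnut in the frame of rack below -0.076 m and y of reducer in the frame of rack above -0.076 m) or (y of hexnut in the frame of rack below 0 m and y of reducer in the frame of rack above 0 m) or (y of hexnut in the frame of rack below 0.076 m and y of reducer in the frame of rack above 0.076 m))))); the robot touches nothing.
It fails at once if a fitting was tipped over (more than 0.6 rad) (angle between any of nipple, coupling, reducer, hexnut's own z axis and vertical above 0.6 rad).
It fails at once if the tin was tipped (0.3 rad) or moved more than 25 mm (angle between tin's own z axis and vertical above 0.3 rad or distance of tin from where it was at the start of the episode above 0.025 m).
It also fails if it takes over 120 s, if anything falls off the work surface, if the arm or the gripper's body presses on something with over 40 N, if the wrist force passes 120 N, or if a joint passes its speed limit or range.

## Working session

There is one attempt and no reset: what is moved stays moved. The work goes in short steps, Python scripts to look and compute and a tool call to move; the robot and the scene stay as the last step left them, time stands still between calls to the robot, and variables do not carry over. Pictures are saved under pics/ and viewed, at most 14 in all, crops included, and the job is handed in when it is done.

Besides the shell and the picture viewer there is one more tool, called after "Request:" as name(argument=value, ...) on one line, values as JSON. step_arm: Moves the arm, as the interface text tells. Its arguments: {"type":"object","properties":{"plan":{"type":"array","items":{"type":"array","items":{"type":"number","minimum":-1,"maximum":1}}}},"required":["plan"]}

```bash
mkdir -p pics
python3 - <<'E'
from workcell import get_obs, vision, ctrl
import cv2,numpy as np
for n in("top","scene"):
    i=vision.get_image(n); cv2.imwrite(f"pics/{n}0.png",i["pixels"][:,:,::-1]); np.savez(f"pics/{n}0.npz",**i)
    print(n,i["fx"],i["cx"],i["cy"],np.round(i["T"],3).tolist())
o=get_obs();print(o["t"],o["ee_pos"],o["orientation"],o["width"],ctrl.grip_depth)
E
```

```text
top 487.09256740805307 316.31418097475364 206.58560332525454 [[0.014, -0.999, 0.051, 479.623], [-1.0, -0.014, 0.004, 32.803], [-0.003, -0.051, -0.999, 1159.685], [0.0, 0.0, 0.0, 1.0]]
scene 367.72996827489146 318.6631950323994 202.4022821330949 [[0.838, 0.37, -0.401, 933.722], [0.545, -0.54, 0.641, -573.663], [0.02, -0.756, -0.655, 685.473], [0.0, 0.0, 0.0, 1.0]]
0.1 [ 279.39360349 -558.51162896  221.99506341] [-3.05622385e+00 -7.21651855e-01  4.82138333e-04] 87.77845471110179 18.700000000000003
```

View pics/top0.png

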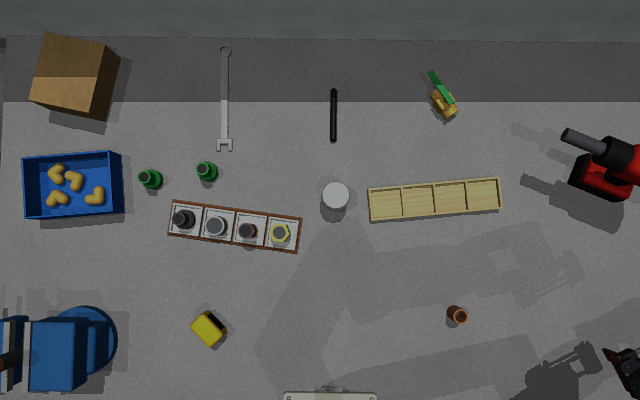

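View pics/scene0.png

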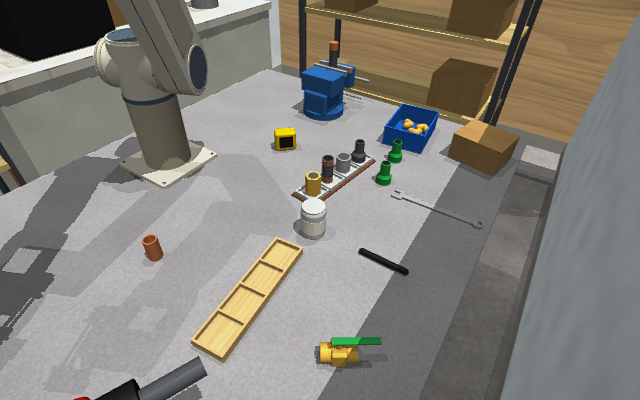

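The top view shows the source row at (183,218), (215,226), (247,231) and (280,233). The tin is at (335,196), and the rack runs from (368,205) to (500,193). I'll enlarge the row and measure it.

```bash
cat > h.py <<'E'
import numpy as np,cv2
def load(n): return dict(np.load(f"pics/{n}.npz"))
def cloud(i):
    v,u=np.mgrid[0:400,0:640]; d=i["depth"].astype(float)
    P=np.stack([(u-i["cx"])/i["fx"]*d,(v-i["cy"])/i["fy"]*d,d],-1)
    return P@i["T"][:3,:3].T+i["T"][:3,3]
def pix(i,u,v,z):  # ray to height z
    r=i["T"][:3,:3]@np.array([(u-i["cx"])/i["fx"],(v-i["cy"])/i["fy"],1]);o=i["T"][:3,3]
    return o+r*(z-o[2])/r[2]
E
python3 - <<'E'
from h import *
t=load("top0");s=load("scene0")
a=cv2.resize(t["pixels"][190:260,160:310],None,fx=5,fy=4,interpolation=2)
a=cv2.resize(t["pixels"][190:260,160:310],(750,350),interpolation=2)
b=cv2.resize(s["pixels"][130:210,285:385],(312,250),interpolation=2)
c=cv2.resize(t["pixels"][170:230,325:510],(438,142),interpolation=2)
o=np.zeros((600,750,3),np.uint8);o[:350]=a;o[350:,:312]=b;o[350:492,312:]=c
cv2.imwrite("pics/crop0.png",o[:,:,::-1])
P=cloud(t)
print("table z",np.median(P[270:300,150:500,2]))
for n,u,v in [("A",183,218),("B",215,226),("C",247,231),("D",280,233),("tin",335,196)]:
    w=P[v-20:v+21,u-20:u+21].reshape(-1,3)
    w=w[np.linalg.norm(w[:,:2]-P[v,u,:2],axis=1)<42]
    z=np.percentile(w[:,2],97);top=w[w[:,2]>z-8]
    (c,r)=cv2.minEnclosingCircle(top[:,:2].astype(np.float32))
    print(n,"z",z,top[:,:2].mean(0),len(top),c,r)
E
```

```text
table z 0.7691500690564226
A z 80.27646522180181 [504.80844795 343.46618965] 148 (504.62060546875, 343.75225830078125) 15.108259201049805
B z 61.72227279860542 [490.34213115 267.1376658 ] 317 (490.2544860839844, 267.5314636230469) 22.792375564575195
C z 93.24182238920744 [480.03015238 191.63991617] 200 (480.1118469238281, 191.7078399658203) 17.42806053161621
D z 73.59371188471081 [477.06298548 119.49057662] 280 (477.033447265625, 119.66016387939453) 22.431638717651367
tin z 93.62459216361125 [561.34929574  -4.79567292] 541 (561.503662109375, -4.864322185516357) 29.298521041870117
```

View pics/crop0.png

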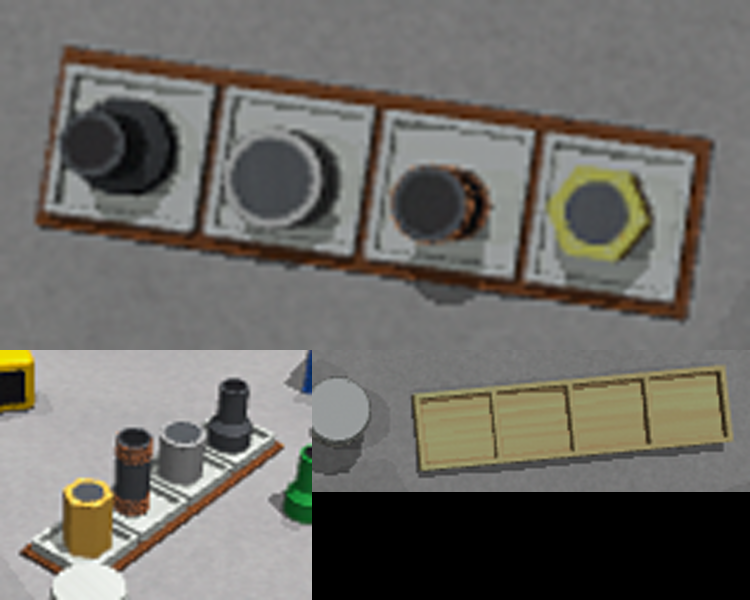

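The crop matches the heights measured (78, 58, 90 and 70 mm). Left to right the fittings are reducer, coupling, nipple, hexnut. So in the rack, hexnut goes to +114, nipple to +38, coupling to −38 and reducer to −114. Next I'll fit the rack and the row direction.

```bash
cat >> h.py <<'E'
def fit(pts):
    (c,s,a)=cv2.minAreaRect(pts.astype(np.float32)); b=cv2.boxPoints((c,s,a))
    e=max([b[1]-b[0],b[2]-b[1]],key=np.linalg.norm); e=e*np.sign(e[1])
    return np.array(c),s,np.arctan2(-e[0],e[1])
E
python3 - <<'E'
from h import *
t=load("top0");P=cloud(t)
hsv=cv2.cvtColor(t["pixels"],cv2.COLOR_RGB2HSV)
print("rack hsv",hsv[200,420],"board",hsv[201,190])
m=np.zeros((400,640),bool);m[165:235,355:515]=True
R=m&(hsv[...,1]>60)&(P[...,2]>3)
print("rack zs",np.percentile(P[R][:,2],[5,50,95]))
v,u=np.nonzero(R)
q=np.array([pix(t,a,b,22)[:2] for a,b in zip(u,v)]);c,s,y=fit(q);print("rack ray22",c,s,y)
w=P[R];w=w[w[:,2]>17];c2,s2,y2=fit(w);print("rack depth",c2,s2,y2)
for d in(114,38,-38,-114):print(d,c+d*np.array([-np.sin(y),np.cos(y)]))
m[:]=0;m[190:265,155:315]=True
B=m&(hsv[...,1]>110)&(hsv[...,0]<14)&(P[...,2]<12)
v,u=np.nonzero(B);q=np.array([pix(t,a,b,6)[:2] for a,b in zip(u,v)]);print("board",fit(q))
for n,(p,r,z) in dict(A=((183,218),15,78)).items():pass
# hexnut orientation from top face
w=P[215:252,262:298];h=hsv[215:252,262:298];k=(h[...,1]>100)&(np.abs(h[...,0].astype(int)-28)<8)&(w[...,2]>62)
hull=w[k][:,:2]
for a in np.arange(-.3,.2,.05):
    r=[np.ptp(hull@[np.cos(a+j*np.pi/3),np.sin(a+j*np.pi/3)]) for j in range(3)]
    print(round(a,2),np.round(r,1),round(sum(r),1))
E
```

```text
rack hsv [ 28  81 151] board [15  5 98]
rack zs [ 7.25466747 11.47055449 23.9919709 ]
rack ray22 [ 561.24328613 -238.75610352] (76.24297332763672, 311.0438537597656) 0.10753064Traceback (most recent call last):
  File "<stdin>", line 10, in <module>
  File "h.py", line 11, in fit
    (c,s,a)=cv2.minAreaRect(pts.astype(np.float32)); b=cv2.boxPoints((c,s,a))
            ~~~~~~~~~~~~~~~^^^^^^^^^^^^^^^^^^^^^^^^
cv2.error: OpenCV(4.12.0) /io/opencv/modules/imgproc/src/convhull.cpp:143: error: (-215:Assertion failed) total >= 0 && (depth == CV_32F || depth == CV_32S) in function 'convexHull'
```

```bash
sed -i 's/pts.astype/pts[:,:2].copy().astype/' h.py
python3 - <<'E'
from h import *
t=load("top0");P=cloud(t)
hsv=cv2.cvtColor(t["pixels"],cv2.COLOR_RGB2HSV)
m=np.zeros((400,640),bool);m[165:235,355:515]=True
R=m&(hsv[...,1]>60)&(P[...,2]>3)
v,u=np.nonzero(R)
q=np.array([pix(t,a,b,22)[:2] for a,b in zip(u,v)]);c,s,y=fit(q)
w=P[R];w=w[w[:,2]>17];print("rack depth",*fit(w))
for d in(114,38,-38,-114):print(d,c+d*np.array([-np.sin(y),np.cos(y)]))
m[:]=0;m[190:265,155:315]=True
B=m&(hsv[...,1]>110)&(hsv[...,0]<14)&(P[...,2]<12)
v,u=np.nonzero(B);q=np.array([pix(t,a,b,6)[:2] for a,b in zip(u,v)]);print("board",*fit(q))
w=P[215:252,262:298];h=hsv[215:252,262:298];k=(h[...,1]>100)&(np.abs(h[...,0].astype(int)-28)<8)&(w[...,2]>62)
hull=w[k][:,:2]
for a in np.arange(-.35,.2,.05):
    r=[np.ptp(hull@[np.cos(a+j*np.pi/3),np.sin(a+j*np.pi/3)]) for j in range(3)]
    print(round(a,2),np.round(r,1),round(sum(r),1))
E
```

```text
rack depth [ 552.92175293 -177.61486816] (85.46586608886719, 437.36553955078125) 0.14222598
114 [ 549.00840282 -125.41455078]
38 [ 557.16499186 -200.97558594]
-38 [ 565.32158041 -276.53662109]
-114 [ 573.47816944 -352.09765625]
board [489.56420898 231.28469849] (310.5509948730469, 84.84756469726562) -0.12748885
-0.35 [39.9 40.8 41.8] 122.6
-0.3 [39.4 40.3 41.4] 121.1
-0.25 [39.  39.6 40.9] 119.6
-0.2 [38.6 39.3 40.4] 118.2
-0.15 [38.6 39.1 39.7] 117.3
-0.1 [38.5 39.3 39.3] 117.0
-0.05 [38.3 40.1 39.6] 118.0
-0.0 [38.1 40.9 39.9] 118.8
0.05 [38.5 41.5 40.3] 120.3
0.1 [39.3 42.1 40.5] 121.9
0.15 [40.  42.5 40.7] 123.2
```

Request:
step_arm(plan=[[1,0,0,0,0,0,-0.9],[1,0,0,0,0,0,-0.9],[1,0,0,0,0,0,-0.9],[1,0,0,0,0,0,-0.9],[1,0,0,0,0,0,-0.9],[1,0,0,0,0,0,-0.9],[1,0,0,0,0,0,-0.9],[1,0,0,0,0,0,-0.9],[1,0,0,0,0,0,-0.97],[1,0,0,0,0,0,0]])

```text
t: 1.35
ee_pos: [279.5, -558.7, 222.3]
orientation: [-2.358, -2.075, -0.0]
ft_force: [0.2, -0.5, -0.5]
width: 87.8
grasp_force: 0.0
```

Request:
step_arm(plan=[[1,0.87,0.14,0,0,0,0],[1,0.87,0.14,0,0,0,0],[1,0.87,0.14,0,0,0,0],[1,0.87,0.14,0,0,0,0],[1,0.87,0.14,0,0,0,0],[1,0.87,0.14,0,0,0,0],[1,0.87,0.14,0,0,0,0],[1,0.87,0.14,0,0,0,0],[1,0.87,0.14,0,0,0,0],[1,0.87,0.14,0,0,0,0],[1,0.87,0.14,0,0,0,0],[1,0.87,0.14,0,0,0,0],[1,0.87,0.14,0,0,0,0],[1,0.87,0.14,0,0,0,0],[1,0.87,0.14,0,0,0,0],[1,0.87,0.14,0,0,0,0],[1,0,0,0,0,0,0],[1,0,0,0,0,0,0]])

```text
t: 3.6
ee_pos: [478.0, 116.9, 222.4]
orientation: [-2.358, -2.075, 0.002]
ft_force: [0.4, 0.6, 0.4]
width: 88.2
grasp_force: 0.0
```

```bash
cat > nav.py <<'E'
# usage: nav.py name|x y z yaw(of grip axis): shift in tool axes (units of 50mm), turn (units .12 rad)
import sys,numpy as np
from scipy.spatial.transform import Rotation as Ro
from workcell import get_obs
T=dict(hexnut=(477,119.5,38,-.127),nipple=(480,191.5,44,-.127),coupling=(490.3,267.3,29,-.127),reducer=(504.7,343.6,50,-.127),
 p_hexnut=(549,-125.4,40,.1075),p_nipple=(557.2,-201,46,.1075),p_coupling=(565.3,-276.5,31,.1075),p_reducer=(573.5,-352.1,52,.1075))
o=get_obs();R=Ro.from_rotvec(o["orientation"]).as_matrix();g=np.arctan2(-R[1,0],0) if 0 else np.arctan2(R[1,1],R[0,1])
print("t",round(o["t"],2),"pos",np.round(o["ee_pos"],1),"grip yaw",round(g,4),"down",np.round(R[:,2],3),"w",round(o["width"],1),"F",np.round(o["ft_force"],1))
for n in sys.argv[1:]:
    x,y,z,a=T[n];d=np.array([x,y,z])-o["ee_pos"]
    Rt=np.array([[-np.sin(a),np.cos(a),0],[np.cos(a),np.sin(a),0],[0,0,-1]]).T
    print(n,"in present axes",np.round(R.T@d/50,2),"in target axes",np.round(Rt.T@d/50,2),"wz",round(-(a-g)/.12,2))
E
python3 nav.py hexnut
```

```text
t 3.6 pos [478.  116.9 222.4] grip yaw -0.1273 down [-0.001 -0.    -1.   ] w 88.2 F [0.4 0.6 0.4]
hexnut in present axes [ 0.05 -0.02  3.69] in target axes [ 0.05 -0.03  3.69] wz -0.0
```

Request:
step_arm(plan=[[1,0.05,-0.03,0.8,0,0,0],[1,0,0,0.8,0,0,0],[1,0,0,0.8,0,0,0],[1,0,0,0.7,0,0,0],[1,0,0,0.4,0,0,0],[1,0,0,0.19,0,0,0],[1,0,0,0,0,0,0],[-1,0,0,0,0,0,0],[-1,0,0,0,0,0,0],[-1,0,0,0,0,0,0],[-1,0,0,0,0,0,0],[-1,0,0,0,0,0,0],[-1,0,0,0,0,0,0]])

```text
t: 5.22
ee_pos: [477.5, 120.1, 38.3]
orientation: [2.357, 2.076, 0.0]
ft_force: [0.8, -0.2, 1.5]
width: 39.8
grasp_force: 30.0
```

Request:
step_arm(plan=[[-1,0,0,-0.2,0,0,0],[-1,0,0,-0.5,0,0,0],[-1,0,0,-0.7,0,0,0],[-1,0,0,-0.7,0,0,0],[-1,0,0,-0.5,0,0,0],[-1,0,0,-0.2,0,0,0],[-1,0,0,0,0,0,-0.65],[-1,0,0,0,0,0,-0.65],[-1,0,0,0,0,0,-0.65],[-1,0,0,0,0,0,0]])

```text
t: 6.48
ee_pos: [476.7, 119.9, 177.5]
orientation: [-2.099, -2.336, 0.002]
ft_force: [0.1, 0.0, -3.3]
width: 39.8
grasp_force: 30.0
```

```bash
python3 nav.py p_hexnut
```

```text
t 6.47 pos [476.7 119.9 177.5] grip yaw 0.1067 down [-0.002 -0.    -1.   ] w 39.8 F [ 0.1  0.  -3.3]
p_hexnut in present axes [-5.03  0.92  2.75] in target axes [-5.03  0.91  2.75] wz -0.01
```

Request:
step_arm(plan=[[-1,-0.3,0.05,0,0,0,0],[-1,-0.6,0.11,0,0,0,0],[-1,-0.7,0.13,0,0,0,0],[-1,-0.7,0.13,0,0,0,0],[-1,-0.7,0.13,0,0,0,0],[-1,-0.7,0.13,0,0,0,0],[-1,-0.6,0.11,0,0,0,0],[-1,-0.5,0.09,0,0,0,0],[-1,-0.23,0.04,0,0,0,0],[-1,0,0,0,0,0,0],[-1,0,0,0.5,0,0,0],[-1,0,0,0.7,0,0,0],[-1,0,0,0.5,0,0,0],[-1,0,0,0.2,0,0,0],[-1,0,0,0,0,0,0]])

```text
t: 8.35
ee_pos: [549.8, -124.6, 83.0]
orientation: [-2.098, -2.337, 0.001]
ft_force: [0.3, -0.5, -2.5]
width: 40.3
grasp_force: 30.0
```

```bash
python3 nav.py p_hexnut
python3 - <<'E'
from workcell import vision
from h import *
o=np.zeros((560,640,3),np.uint8)
t=vision.get_image("top");s=vision.get_image("scene")
o[:240]=cv2.resize(t["pixels"][160:240,350:510],(640,240)) if 0 else cv2.resize(t["pixels"][170:230,350:510],(640,240))
o[240:]=cv2.resize(s["pixels"][220:380,180:500],(640,320));cv2.imwrite("pics/p1.png",o[:,:,::-1])
E
```

```text
t 8.35 pos [ 549.8 -124.6   83. ] grip yaw 0.1079 down [-0.001  0.    -1.   ] w 40.3 F [ 0.3 -0.5 -2.5]
p_hexnut in present axes [-0.02 -0.02  0.86] in target axes [-0.01 -0.02  0.86] wz 0.0
```

View pics/p1.png

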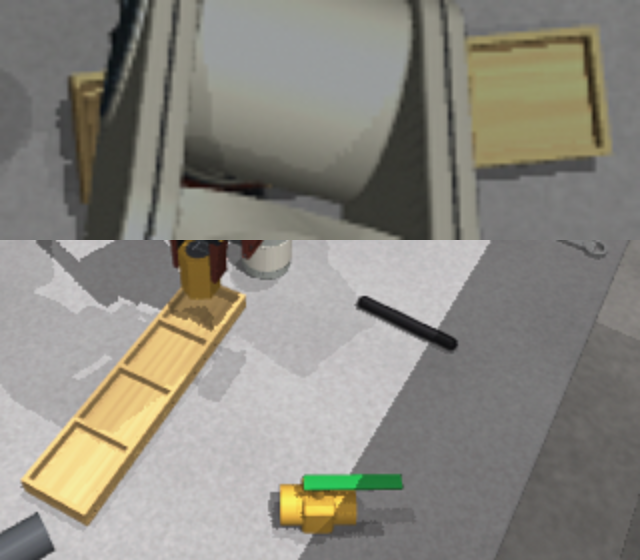

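The nut hangs over the left pocket (crop about (200,290)) and is clear of the tin. I'll lower it now.

Request:
step_arm(plan=[[-1,0,-0.02,0.4,0,0,0],[-1,0,0,0.3,0,0,0],[-1,0,0,0.16,0,0,0],[-1,0,0,0.02,0,0,0],[-1,0,0,0,0,0,0],[1,0,0,0,0,0,0],[1,0,0,0,0,0,0],[1,0,0,0,0,0,0],[1,0,0,0,0,0,0],[1,0,0,-0.3,0,0,0],[1,0,0,-0.7,0,0,0],[1,0,0,-1,0,0,0],[1,0,0,-1,0,0,0],[1,0,0,0,0,0,0.65],[1,0,0,0,0,0,0.65],[1,0,0,0,0,0,0.65],[1,0,0,0,0,0,0]])

```text
t: 10.58
ee_pos: [549.2, -125.3, 190.1]
orientation: [2.356, 2.077, 0.001]
ft_force: [-0.4, 0.0, 0.1]
width: 87.8
grasp_force: 0.0
```

```bash
python3 nav.py nipple
```

```text
t 10.57 pos [ 549.2 -125.3  190.1] grip yaw -0.1259 down [ 0.001 -0.    -1.   ] w 87.8 F [-0.4  0.   0.1]
nipple in present axes [ 6.11 -2.17  2.92] in target axes [ 6.11 -2.17  2.92] wz 0.01
```

Request:
step_arm(plan=[[1,0.3,-0.11,0,0,0,0],[1,0.6,-0.21,0,0,0,0],[1,0.8,-0.28,0,0,0,0],[1,0.8,-0.28,0,0,0,0],[1,0.8,-0.28,0,0,0,0],[1,0.8,-0.28,0,0,0,0],[1,0.8,-0.28,0,0,0,0],[1,0.6,-0.21,0,0,0,0],[1,0.4,-0.14,0,0,0,0],[1,0.21,-0.1,0,0,0,0],[1,0,0,0,0,0,0],[1,0,0,0,0,0,0],[1,0,0,0.7,0,0,0],[1,0,0,0.8,0,0,0],[1,0,0,0.7,0,0,0],[1,0,0,0.5,0,0,0],[1,0,0,0.22,0,0,0],[1,0,0,0,0,0,0]])

```text
t: 12.82
ee_pos: [480.0, 191.0, 42.9]
orientation: [-2.358, -2.075, 0.002]
ft_force: [0.1, -0.0, -0.3]
width: 88.0
grasp_force: 0.0
```

Request:
step_arm(plan=[[-1,0,0,0,0,0,0],[-1,0,0,0,0,0,0],[-1,0,0,0,0,0,0],[-1,0,0,0,0,0,0],[-1,0,0,0,0,0,0],[-1,0,0,0,0,0,0],[-1,0,0,0,0,0,0]])

```text
t: 13.7
ee_pos: [480.2, 191.6, 43.2]
orientation: [2.357, 2.076, 0.0]
ft_force: [0.4, 0.4, 1.5]
width: 33.4
grasp_force: 30.0
```

Request:
step_arm(plan=[[-1,0,0,-0.2,0,0,0],[-1,0,0,-0.5,0,0,0],[-1,0,0,-0.7,0,0,0],[-1,0,0,-0.7,0,0,0],[-1,0,0,-0.5,0,0,0],[-1,0,0,-0.3,0,0,0],[-1,0,0,0,0,0,-0.65],[-1,0,0,0,0,0,-0.65],[-1,0,0,0,0,0,-0.65],[-1,0,0,0,0,0,0]])

```text
t: 14.95
ee_pos: [479.6, 191.4, 187.9]
orientation: [-2.099, -2.336, 0.001]
ft_force: [-0.2, -0.8, -2.5]
width: 33.5
grasp_force: 30.0
```

```bash
python3 nav.py p_nipple
```

```text
t 14.95 pos [479.6 191.4 187.9] grip yaw 0.1067 down [-0.001 -0.    -1.   ] w 33.5 F [-0.2 -0.8 -2.5]
p_nipple in present axes [-7.97  0.71  2.84] in target axes [-7.97  0.7   2.84] wz -0.01
```

Request:
step_arm(plan=[[-1,-0.3,0.03,0,0,0,0],[-1,-0.6,0.05,0,0,0,0],[-1,-0.9,0.08,0,0,0,0],[-1,-0.9,0.08,0,0,0,0],[-1,-0.9,0.08,0,0,0,0],[-1,-0.9,0.08,0,0,0,0],[-1,-0.9,0.08,0,0,0,0],[-1,-0.9,0.08,0,0,0,0],[-1,-0.8,0.07,0,0,0,0],[-1,-0.5,0.04,0,0,0,0],[-1,-0.37,0.03,0,0,0,0],[-1,0,0,0,0,0,0],[-1,0,0,0,0,0,0],[-1,0,0,0.7,0,0,0],[-1,0,0,0.8,0,0,0],[-1,0,0,0.6,0,0,0],[-1,0,0,0.4,0,0,0],[-1,0,0,0,0,0,0]])

```text
t: 17.2
ee_pos: [556.8, -200.0, 62.1]
orientation: [-2.096, -2.336, 0.001]
ft_force: [-0.2, 0.2, -1.8]
width: 33.9
grasp_force: 30.0
```

```bash
python3 nav.py p_nipple
```

```text
t 17.2 pos [ 556.8 -200.    62.1] grip yaw 0.1082 down [-0.002  0.001 -1.   ] w 33.9 F [-0.2  0.2 -1.8]
p_nipple in present axes [-0.02  0.01  0.32] in target axes [-0.02  0.01  0.32] wz 0.01
```

Request:
step_arm(plan=[[-1,-0.02,0,0.2,0,0,0],[-1,0,0,0.13,0,0,0],[-1,0,0,0.02,0,0,0],[-1,0,0,0,0,0,0],[1,0,0,0,0,0,0],[1,0,0,0,0,0,0],[1,0,0,0,0,0,0],[1,0,0,0,0,0,0],[1,0,0,-0.3,0,0,0],[1,0,0,-0.7,0,0,0],[1,0,0,-1,0,0,0],[1,0,0,-1,0,0,0],[1,0,0,0,0,0,0.65],[1,0,0,0,0,0,0.65],[1,0,0,0,0,0,0.65],[1,0,0,0,0,0,0]])

```text
t: 19.2
ee_pos: [557.8, -201.9, 196.7]
orientation: [2.356, 2.077, 0.001]
ft_force: [-1.0, -0.4, 0.2]
width: 87.9
grasp_force: 0.0
```

```bash
python3 nav.py coupling
```

```text
t 19.2 pos [ 557.8 -201.9  196.7] grip yaw -0.1259 down [ 0.001 -0.    -1.   ] w 87.9 F [-1.  -0.4  0.2]
coupling in present axes [ 9.14 -2.52  3.35] in target axes [ 9.14 -2.53  3.35] wz 0.01
```

Request:
step_arm(plan=[[1,0.3,-0.08,0,0,0,0],[1,0.6,-0.17,0,0,0,0],[1,0.95,-0.26,0,0,0,0],[1,0.95,-0.26,0,0,0,0],[1,0.95,-0.26,0,0,0,0],[1,0.95,-0.26,0,0,0,0],[1,0.95,-0.26,0,0,0,0],[1,0.95,-0.26,0,0,0,0],[1,0.95,-0.26,0,0,0,0],[1,0.8,-0.22,0,0,0,0],[1,0.5,-0.14,0,0,0,0],[1,0.29,-0.09,0,0,0,0],[1,0,0,0,0,0,0],[1,0,0,0,0,0,0],[1,0,0,0.7,0,0,0],[1,0,0,0.8,0,0,0],[1,0,0,0.7,0,0,0],[1,0,0,0,0,0,0]])

```text
t: 21.45
ee_pos: [488.8, 265.4, 83.6]
orientation: [-2.358, -2.074, 0.008]
ft_force: [-0.9, 0.4, 0.5]
width: 87.8
grasp_force: 0.0
```

```bash
python3 nav.py coupling
```

```text
t 21.45 pos [488.8 265.4  83.6] grip yaw -0.1279 down [-0.005 -0.003 -1.   ] w 87.8 F [-0.9  0.4  0.5]
coupling in present axes [0.05 0.03 1.09] in target axes [0.04 0.02 1.09] wz -0.01
```

Request:
step_arm(plan=[[1,0.02,0.01,0.5,0,0,0],[1,0,0,0.35,0,0,0],[1,0,0,0.22,0,0,0],[1,0,0,0,0,0,0],[-1,0,0,0,0,0,0],[-1,0,0,0,0,0,0],[-1,0,0,0,0,0,0],[-1,0,0,0,0,0,0],[-1,0,0,0,0,0,0],[-1,0,0,0,0,0,0]])

```text
t: 22.7
ee_pos: [491.2, 268.3, 32.3]
orientation: [2.357, 2.076, 0.0]
ft_force: [-0.7, -0.3, 1.8]
width: 45.7
grasp_force: 30.0
```

Request:
step_arm(plan=[[-1,0,0,-0.2,0,0,0],[-1,0,0,-0.5,0,0,0],[-1,0,0,-0.7,0,0,0],[-1,0,0,-0.7,0,0,0],[-1,0,0,-0.5,0,0,0],[-1,0,0,-0.4,0,0,0],[-1,0,0,0,0,0,-0.65],[-1,0,0,0,0,0,-0.65],[-1,0,0,0,0,0,-0.65],[-1,0,0,0,0,0,0]])

```text
t: 23.95
ee_pos: [490.7, 268.1, 182.4]
orientation: [-2.1, -2.337, 0.001]
ft_force: [0.4, -0.1, -2.4]
width: 45.5
grasp_force: 30.0
```

```bash
python3 nav.py p_coupling
```

```text
t 23.95 pos [490.7 268.1 182.4] grip yaw 0.1067 down [-0. -0. -1.] w 45.5 F [ 0.4 -0.1 -2.4]
p_coupling in present axes [-10.99   0.32   3.03] in target axes [-10.99   0.31   3.03] wz -0.01
```

Request:
step_arm(plan=[[-1,-0.3,0.02,0,0,0,0],[-1,-0.6,0.02,0,0,0,0],[-1,-0.95,0.02,0,0,0,0],[-1,-0.95,0.02,0,0,0,0],[-1,-0.95,0.02,0,0,0,0],[-1,-0.95,0.02,0,0,0,0],[-1,-0.95,0.02,0,0,0,0],[-1,-0.95,0.02,0,0,0,0],[-1,-0.95,0.02,0,0,0,0],[-1,-0.95,0.02,0,0,0,0],[-1,-0.95,0.02,0,0,0,0],[-1,-0.8,0.03,0,0,0,0],[-1,-0.5,0.03,0,0,0,0],[-1,-0.24,0.03,0,0,0,0],[-1,0,0,0,0,0,0],[-1,0,0,0,0,0,0],[-1,0,0,0.7,0,0,0],[-1,0,0,0.8,0,0,0],[-1,0,0,0.6,0,0,0],[-1,0,0,0,0,0,0]])

```text
t: 26.45
ee_pos: [563.7, -274.3, 75.0]
orientation: [-2.094, -2.335, 0.002]
ft_force: [-0.9, -0.1, -2.5]
width: 45.5
grasp_force: 30.0
```

```bash
python3 nav.py p_coupling
```

```text
t 26.45 pos [ 563.7 -274.3   75. ] grip yaw 0.1087 down [-0.005  0.003 -1.   ] w 45.5 F [-0.9 -0.1 -2.5]
p_coupling in present axes [-0.05  0.03  0.88] in target axes [-0.05  0.03  0.88] wz 0.01
```

Request:
step_arm(plan=[[-1,-0.02,0,0.4,0,0,0],[-1,0,0,0.3,0,0,0],[-1,0,0,0.1,0,0,0],[-1,0,0,0,0,0,0],[-1,0,0,0,0,0,0]])

```text
t: 27.08
ee_pos: [565.8, -277.6, 37.7]
orientation: [2.099, 2.337, 0.0]
ft_force: [-0.4, -1.2, -3.1]
width: 45.6
grasp_force: 30.0
```

Request:
step_arm(plan=[[-1,0.02,0,0.06,0,0,0],[-1,0,0,0.03,0,0,0],[-1,0,0,0,0,0,0],[1,0,0,0,0,0,0],[1,0,0,0,0,0,0],[1,0,0,0,0,0,0],[1,0,0,0,0,0,0],[1,0,0,-0.3,0,0,0],[1,0,0,-0.7,0,0,0],[1,0,0,-1,0,0,0],[1,0,0,-1,0,0,0],[1,0,0,-0.3,0,0,0],[1,0,0,0,0,0,0.65],[1,0,0,0,0,0,0.65],[1,0,0,0,0,0,0.65],[1,0,0,0,0,0,0]])

```text
t: 29.08
ee_pos: [564.8, -276.2, 197.2]
orientation: [-2.356, -2.077, 0.001]
ft_force: [-0.6, -0.6, 0.5]
width: 88.3
grasp_force: 0.0
```

```bash
python3 nav.py reducer
```

```text
t 29.07 pos [ 564.8 -276.2  197.2] grip yaw -0.1259 down [-0.001  0.001 -1.   ] w 88.3 F [-0.6 -0.6  0.5]
reducer in present axes [12.15 -2.75  2.95] in target axes [12.14 -2.76  2.94] wz 0.01
```

Request:
step_arm(plan=[[1,0.3,-0.07,0,0,0,0],[1,0.6,-0.14,0,0,0,0],[1,0.95,-0.215,0,0,0,0],[1,0.95,-0.215,0,0,0,0],[1,0.95,-0.215,0,0,0,0],[1,0.95,-0.215,0,0,0,0],[1,0.95,-0.215,0,0,0,0],[1,0.95,-0.215,0,0,0,0],[1,0.95,-0.215,0,0,0,0],[1,0.95,-0.215,0,0,0,0],[1,0.95,-0.215,0,0,0,0],[1,0.95,-0.215,0,0,0,0],[1,0.8,-0.18,0,0,0,0],[1,0.6,-0.13,0,0,0,0],[1,0.35,-0.08,0,0,0,0],[1,0,0,0,0,0,0],[1,0,0,0,0,0,0],[1,0,0,0.8,0,0,0],[1,0,0,0.8,0,0,0],[1,0,0,0,0,0,0]])

```text
t: 31.58
ee_pos: [503.9, 341.1, 115.1]
orientation: [-2.358, -2.074, 0.01]
ft_force: [-0.5, -0.8, 0.3]
width: 88.0
grasp_force: 0.0
```

Request:
step_arm(plan=[[1,0,0,0,0,0,0]])

```text
t: 31.7
ee_pos: [506.5, 343.3, 118.9]
orientation: [2.358, 2.075, 0.002]
ft_force: [0.1, -0.0, 0.4]
width: 87.8
grasp_force: 0.0
```

```bash
python3 nav.py reducer
```

```text
t 31.7 pos [506.5 343.3 118.9] grip yaw -0.1275 down [ 0.001  0.001 -1.   ] w 87.8 F [ 0.1 -0.   0.4]
reducer in present axes [-0.   -0.04  1.38] in target axes [ 0.   -0.04  1.38] wz -0.0
```

Request:
step_arm(plan=[[1,0,-0.03,0.5,0,0,0],[1,0,0,0.5,0,0,0],[1,0,0,0.25,0,0,0],[1,0,0,0.1,0,0,0],[1,0,0,0,0,0,0],[1,0,0,0,0,0,0],[-1,0,0,0,0,0,0],[-1,0,0,0,0,0,0],[-1,0,0,0,0,0,0],[-1,0,0,0,0,0,0],[-1,0,0,0,0,0,0],[-1,0,0,0,0,0,0],[-1,0,0,0,0,0,0]])

```text
t: 33.33
ee_pos: [504.2, 343.8, 50.2]
orientation: [2.357, 2.076, 0.0]
ft_force: [0.7, 0.3, 0.0]
width: 28.8
grasp_force: 30.0
```

Request:
step_arm(plan=[[-1,0,0,-0.2,0,0,0],[-1,0,0,-0.5,0,0,0],[-1,0,0,-0.7,0,0,0],[-1,0,0,-0.7,0,0,0],[-1,0,0,-0.5,0,0,0],[-1,0,0,-0.2,0,0,0],[-1,0,0,0,0,0,-0.65],[-1,0,0,0,0,0,-0.65],[-1,0,0,0,0,0,-0.65],[-1,0,0,0,0,0,0],[-1,0,0,0,0,0,0]])

```text
t: 34.7
ee_pos: [503.9, 343.6, 189.7]
orientation: [-2.101, -2.336, 0.001]
ft_force: [0.2, -0.6, -1.6]
width: 28.9
grasp_force: 30.0
```

```bash
python3 nav.py p_reducer
```

```text
t 34.7 pos [503.9 343.6 189.7] grip yaw 0.106 down [-0.001 -0.    -1.   ] w 28.9 F [ 0.2 -0.6 -1.6]
p_reducer in present axes [-13.98  -0.08   2.76] in target axes [-13.98  -0.11   2.75] wz -0.01
```

Request:
step_arm(plan=[[-1,-0.3,0,0,0,0,0],[-1,-0.6,-0.01,0,0,0,0],[-1,-0.95,-0.01,0,0,0,0],[-1,-0.95,-0.01,0,0,0,0],[-1,-0.95,-0.01,0,0,0,0],[-1,-0.95,-0.01,0,0,0,0],[-1,-0.95,-0.01,0,0,0,0],[-1,-0.95,-0.01,0,0,0,0],[-1,-0.95,-0.01,0,0,0,0],[-1,-0.95,-0.01,0,0,0,0],[-1,-0.95,-0.01,0,0,0,0],[-1,-0.95,0,0,0,0,0],[-1,-0.95,0,0,0,0,0],[-1,-0.95,0,0,0,0,0],[-1,-0.8,0,0,0,0,0],[-1,-0.6,0,0,0,0,0],[-1,-0.28,0,0,0,0,0],[-1,0,0,0,0,0,0],[-1,0,0,0,0,0,0],[-1,0,0,0,0,0,0]])

```text
t: 37.2
ee_pos: [574.1, -350.6, 190.3]
orientation: [-2.097, -2.338, -0.0]
ft_force: [-0.1, 1.2, -2.0]
width: 29.0
grasp_force: 30.0
```

```bash
python3 nav.py p_reducer
```

```text
t 37.2 pos [ 574.1 -350.6  190.3] grip yaw 0.1085 down [-0.  0. -1.] w 29.0 F [-0.1  1.2 -2. ]
p_reducer in present axes [-0.03 -0.02  2.77] in target axes [-0.03 -0.02  2.77] wz 0.01
```

Request:
step_arm(plan=[[-1,-0.02,-0.01,0.6,0,0,0],[-1,0,0,0.8,0,0,0],[-1,0,0,0.7,0,0,0],[-1,0,0,0.4,0,0,0],[-1,0,0,0.2,0,0,0],[-1,0,0,0,0,0,0],[-1,0,0,0,0,0,0]])

```text
t: 38.08
ee_pos: [574.6, -353.3, 56.5]
orientation: [2.098, 2.336, 0.001]
ft_force: [0.8, -0.4, -1.0]
width: 28.7
grasp_force: 30.0
```

Request:
step_arm(plan=[[-1,0,0,0.07,0,0,0],[-1,0,0,0.04,0,0,0],[-1,0,0,0,0,0,0],[-1,0,0,0,0,0,0],[1,0,0,0,0,0,0],[1,0,0,0,0,0,0],[1,0,0,0,0,0,0],[1,0,0,0,0,0,0],[1,0,0,0,0,0,0],[1,0,0,-0.3,0,0,0],[1,0,0,-0.7,0,0,0],[1,0,0,-1,0,0,0],[1,0,0,-1,0,0,0],[1,0,-1,0,0,0,0],[1,0,-1,0,0,0,0],[1,0,-1,0,0,0,0],[1,-1,0,0,0,0,0],[1,-1,0,0,0,0,0],[1,-1,0,0,0,0,0],[1,0,0,0,0,0,0]])

```text
t: 40.58
ee_pos: [440.6, -521.2, 200.7]
orientation: [2.1, 2.333, -0.001]
ft_force: [0.1, 1.0, -0.3]
width: 87.9
grasp_force: 0.0
```

```bash
python3 nav.py
python3 - <<'E'
from workcell import vision
from h import *
o=np.zeros((600,640,3),np.uint8)
t=vision.get_image("top");s=vision.get_image("scene")
o[:240]=cv2.resize(t["pixels"][170:230,350:510],(640,240))
o[240:]=cv2.resize(s["pixels"][180:380,160:500],(640,360));cv2.imwrite("pics/p2.png",o[:,:,::-1])
P=cloud(t);W=P[170:235,320:515].reshape(-1,3);y=.1075;c=np.array([561.24,-238.76])
r=(W[:,:2]-c)@np.array([[np.cos(y),-np.sin(y)],[np.sin(y),np.cos(y)]])
for d in(114,38,-38,-114):
    k=(abs(r[:,1]-d)<38)&(abs(r[:,0])<40)&(W[:,2]>35);zt=np.percentile(W[k][:,2],95) if k.any() else 0
    k&=W[:,2]>zt-8;print(d,zt,r[k].mean(0),k.sum())
k=(np.linalg.norm(W[:,:2]-[561.4,-4.8],axis=1)<50)&(W[:,2]>80);print("tin",W[k].mean(0))
E
```

```text
t 40.58 pos [ 440.6 -521.2  200.7] grip yaw 0.1049 down [ 0.001 -0.002 -1.   ] w 87.9 F [ 0.1  1.  -0.3]
114 73.97978826383564 [ -0.41101593 114.35480929] 277
38 93.68575133286208 [2.17072140e-02 3.82406811e+01] 198
-38 62.294506127183766 [ -0.60347515 -37.14032172] 315
-114 81.31989785291898 [  -0.13681131 -112.87236723] 145
tin [560.67097928  -4.74320641  89.94981841]
```

View pics/p2.png

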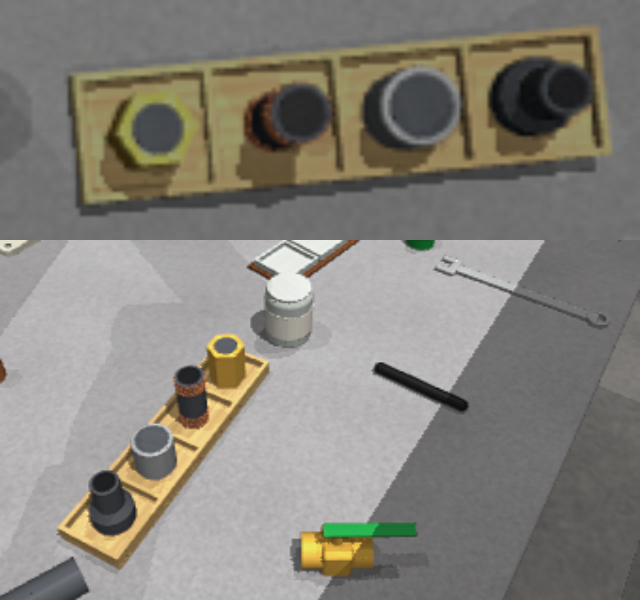

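All four fittings stand upright and centred in their pockets, in reversed order: hexnut (150,128), nipple (290,115), coupling (412,107), reducer (540,93). The tin hasn't moved.

```bash
python3 -c "
from workcell import ctrl
print(ctrl.close_job())"
```

```text
the job is handed in; nothing more can be done
None
```

All four fittings stand upright in the wooden rack in reverse order (hexnut, nipple, coupling, reducer from the left), the tin was not moved, and the job was handed in at about 41 s; no pass/fail result was returned.

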